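Crank three bobbins out of the dispenser into the pan

TASK

Take the handled pan from the cutting mat and set it on the table under the chute of the bobbin dispenser, then turn the crank slowly anticlockwise so that the bobbins roll out into the pan one at a time, and stop when three are out: the other two stay in the drum. Then stand the pan with its three bobbins back on the cutting mat, wholly on it, and leave the other things on the table where they are.

Things in the scene. Friction and masses are not known exactly. Their poses are not given: they have to be found in the camera images.
- dispenser: bench bobbin dispenser, fixed to the table: a grey pedestal (foot 128 mm across, waist narrower) carrying a round bowl 150 mm across and 138 mm high, open at the top, its axis vertical. Origin on the table under that axis. The bowl's steel floor falls outward at 32 deg; its wall has one 60 mm wide side opening, at local -x, from which an open chute 60 mm wide inside slopes on outward at 32 deg
- axis (a point): the vertical axis of bowl and drum, 140 mm above the table. The drum, turning in the bowl, has eight radial pockets 45 deg apart, each 32 mm wide and open at top, bottom and outside; five neighbouring ones hold a bobbin each, three are empty
- lip (a point): middle of the chute's lower end, on its upper face: 122 mm out from the axis in the direction local -x of the dispenser and 66 mm above the table (underside of the plate 62 mm: the 42 mm high pan comes in beneath it from outside). A bobbin leaves it outward and lands some 30 to 55 mm farther out: the pan's middle belongs 15 to 40 mm outward of the lip
- drum (a joint): angle of the drum, 0 at the start, growing as it turns anticlockwise seen from above; it cannot be turned back past its start, nor more than one full turn on. It stays where it is left (friction 0.07 N m, 1.3 N at the knob). Each pocket lets its bobbin roll out, in about 0.3 s, as it comes in line with the bowl's side opening (from about 10 deg before)
- knob (a point): point to grip on the crank's black knob: upright, 22 mm thick, 157 to 201 mm above the table, this point at 180 mm; it spins freely on its pin and goes round the axis at 55 mm radius with the drum. The steel crank bar under it is at 149 to 155 mm, the drum's and bowl's top edges at 141 mm, the bar's central boss reaches 165 mm
- mat: thin cutting mat lying fixed on the table, 220 mm (local x) by 300 mm (local y), 3 mm thick, pale grid lines; origin under its middle
- pan: small round aluminium pan, 120 mm across the rim, 108 mm across the foot, 42 mm high, wall 3 mm, 0.18 kg, with one straight wooden handle along local -x. Origin under its middle; it starts upright on the mat, empty
- pan_in (a point): middle of the pan's inner floor, 3 mm above its underside; z up
- pan_grip (a point): point to grip on the pan's handle, 100 mm from the pan's middle along local -x, 34 mm above its underside. The handle is 16 mm wide and 13 mm high, and runs from 64 to 168 mm from the pan's middle
- glue: brown glue bottle, 54 mm across, 130 mm high; origin under its middle. A bystander
- bowl: steel bowl without a handle, 110 mm across, 36 mm high; origin under its middle. A bystander
- hammer: hammer 240 mm long lying on the table along its local x; a bystander
- awl: awl with a wooden handle, 150 mm long, lying along its local x; a bystander
- brush: wooden brush 200 mm long lying along its local x; a bystander
- sole: rubber shoe sole 250 mm long, 90 mm wide, 24 mm thick, lying flat; origin under its middle. A bystander
- bobbin1: brass bobbin (flanged spool), 24 mm across the flanges, 28 mm long, about 30 g, axis along local y, origin at its middle; it lies in a pocket of the drum 58 mm from the axis, about 119 mm above the table, and is the first to come to the opening as the crank turns anticlockwise
- bobbin2: brass bobbin (flanged spool), 24 mm across the flanges, 28 mm long, about 30 g, axis along local y, origin at its middle; it lies in a pocket of the drum 58 mm from the axis, about 119 mm above the table, and is the second to come to the opening as the crank turns anticlockwise
- bobbin3: brass bobbin (flanged spool), 24 mm across the flanges, 28 mm long, about 30 g, axis along local y, origin at its middle; it lies in a pocket of the drum 58 mm from the axis, about 119 mm above the table, and is the third to come to the opening as the crank turns anticlockwise
- bobbin4: brass bobbin (flanged spool), 24 mm across the flanges, 28 mm long, about 30 g, axis along local y, origin at its middle; it lies in a pocket of the drum 58 mm from the axis, about 119 mm above the table, and is the fourth to come to the opening as the crank turns anticlockwise
- bobbin5: brass bobbin (flanged spool), 24 mm across the flanges, 28 mm long, about 30 g, axis along local y, origin at its middle; it lies in a pocket of the drum 58 mm from the axis, about 119 mm above the table, and is the fifth to come to the opening as the crank turns anticlockwise

How it is judged:
By the outcome, as a careful person would: the job done as asked, in the order asked, and still so for the second after the job is handed in, with the robot touching nothing.
It also fails if it takes over 69 s, if anything falls off the work surface, if the arm or the gripper's body presses on something with over 40 N, if the wrist force passes 120 N, or if a joint passes its speed limit or range.

ROBOT

A 7-joint arm with a two-finger parallel gripper is mounted at the origin on the work surface. World frame = base frame: x ahead of the robot, y to its left, z up, the work surface at z = 0. Lengths are in m, angles in rad, forces in N, time in s.
With the tool pointing down it reaches from about 0.4 to 0.85 m from the base axis. Payload 4.5 kg.
Tool frame: the origin (TCP) lies on the centre line of the jaws, within the pads' length; the fingertips stand 8 mm ahead of it and the grasp point (between the pads) lies 11 mm behind it; z points along the fingers, x is the direction in which the jaws open and shut, and the axes are right-handed (so a half turn about z gives the same grasp; the last joint's range is limited). The gripper opens to 88 mm and grips with 3 to 60 N. Pads are 18 mm wide; open, the fingers measure 123 mm over their backs; the gripper's body (75 mm by 187 mm) begins 45 mm behind the grasp point.
Start: joints at [-1.294, 0.689, -0.195, 1.565, 0.157, 0.902, -0.215], TCP at [0.15, 0.607, 0.247] pointing down, gripper open.
Joint ranges: [-3.01, 3.01], [-0.46, 2.08], [-1.47, 1.51], [0.13, 2.56], [-1, 4.14], [0.04, 2.09], [-2.66, 2.66]. Speed limits (rad/s): [2.57, 2.57, 3.14, 3.14, 3.14, 3.14, 3.14].

INTERFACE

Orientations are given as a unit quaternion [x, y, z, w].
In Python, from plant import r gives the robot as it stands.
- The arm moves only by the shell command python3 -m pendant 'ROWS' [FORCE]. ROWS is JSON, a list of rows, each a list of 3 entries, a list of its own where there are three numbers: the turn, a rotation vector about the tool's x, y, z in rad, then the shift along the tool's x, y, z in m, then the opening, from 0 (shut) to 1 (fully open). In form: [[[wx, wy, wz], [tx, ty, tz], claw], ...]. A call has 1 to 10 rows; each row is the pose to reach, as a shift and turn from the pose commanded when the call began, along the tool's axes at that moment; what a row does not reach only later rows make up. A row lasts 1/10 s, in which the tool goes at most 50 mm and 8.59 degrees, less where a joint would pass 70% of its speed; a pose out of reach is approached as far as the arm can. A call with a gripper value outside its range is refused whole. The fingers move at their own pace and stop on an object; FORCE is the grip in N (left out, the last holds). Time passes only in rows, so rows that repeat a pose let the fingers close. It gives the time, the measured TCP pose, the force and the opening at its end, in the units of the state.
- r.get_state(): the state, without advancing time (a new reading comes with each control period).
- r.snapshot(name): name is "side" or "top" or "wrist"; returns a dict with "image" (420x560x3 uint8, red, green, blue), "mtx" (3x3 intrinsics, pixels), "R" (3x3) and "t" (3): a world point X has camera coordinates R X + t; the wrist camera has in their place "T_tool_cam" (4x4, takes a point from camera to tool coordinates, whose origin is the TCP and whose axes are the tool frame's). Camera axes: x right, y down, z forward; pixel columns grow to the right and rows downward; lengths in m; the calibration is good to about 2 mm. A picture is of the moment at which its call begins: read the wrist's pose just before it. There is no depth.
- r.finish_job(): hands the job in, once; it reports no verdict.
The state is a dict: "clock": time; "q": joint angles; "qd": joint speeds; "joint_torque": joint torques, N m; "tool_pos": TCP position; "eef_rot": TCP orientation; "contact_force": force on the tool from outside, world axes, zero at the start; "moment": the same for the moment, N m; "opening": opening from 0.0 (shut) to 1.0 (fully open).
Only numpy, scipy, OpenCV 4.12 (cv2) and the standard library are available. Lean on these libraries where they do the work, as an engineer would, in place of code of your own. Each camera call takes 0.05 s, during which the arm holds its last target. There are 200 camera calls.

## Working session

There is one attempt and no reset: what is moved stays moved. The work goes in short steps, Python scripts to look and compute and a shell command to move; the robot and the scene stay as the last step left them, time stands still between calls to the robot, and variables do not carry over. Pictures are saved under pics/ and viewed, about 8 in all and at most 12, crops included, and the job is handed in when it is done.

```bash
ls; mkdir -p pics
python3 - <<'E'
from plant import r
import cv2,numpy as np
s=r.get_state();print(s)
for n in("top","side"):
    d=r.snapshot(n);cv2.imwrite(f"pics/{n}0.png",d["image"][:,:,::-1]);print(n,d["mtx"],d["R"],d["t"])
    np.savez(f"pics/{n}0.npz",**d)
E
```

```text
pics
{'clock': 0.0, 'q': array([-1.29420172,  0.68997143, -0.1945096 ,  1.56631702,  0.15731048,
        0.90250631, -0.21514936]), 'qd': array([ 0.00010558,  0.00083943, -0.0010946 ,  0.00024333,  0.0002715 ,
        0.00022129, -0.00023961]), 'joint_torque': array([ 4.66441616e-04, -5.27558899e+01, -1.26654122e+00, -1.53426468e+01,
       -5.26216824e-02,  6.76886397e-03,  1.68969154e-04]), 'tool_pos': array([0.1501665 , 0.60606748, 0.24592495]), 'eef_rot': array([ 7.87521862e-01,  6.16286052e-01, -6.66076802e-04,  6.12479329e-04]), 'contact_force': array([-0.10348879, -1.02447677, -1.54515622]), 'moment': array([0.03856012, 0.02092159, 0.0125282 ]), 'opening': 1.0036861541571185}
top [[429.69359047   0.         285.00673496]
 [  0.         429.69359047 201.87078433]
 [  0.           0.           1.        ]] [[ 7.27472522e-02 -9.97350247e-01 -5.67720825e-04]
 [-9.76584132e-01 -7.11169838e-02 -2.03041396e-01]
 [ 2.02463012e-01  1.53251308e-02 -9.79169990e-01]] [-0.00911015  0.56062977  1.12753962]
side [[414.40221751   0.         276.33228337]
 [  0.         414.40221751 206.95043927]
 [  0.           0.           1.        ]] [[ 0.93845242 -0.34496208 -0.0175563 ]
 [-0.22966183 -0.5852048  -0.77768296]
 [ 0.2579971   0.73385047 -0.62841148]] [-0.48619928  0.23492734  1.16550018]
```

View pics/top0.png

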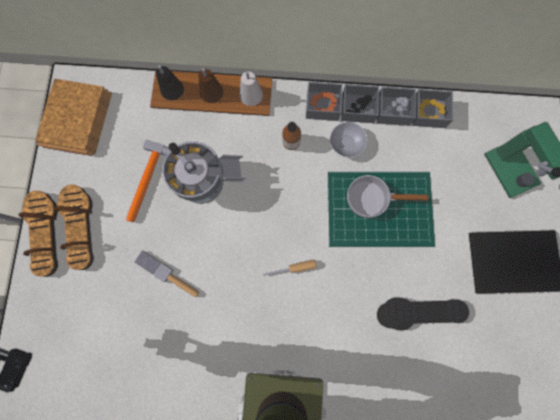

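View pics/side0.png

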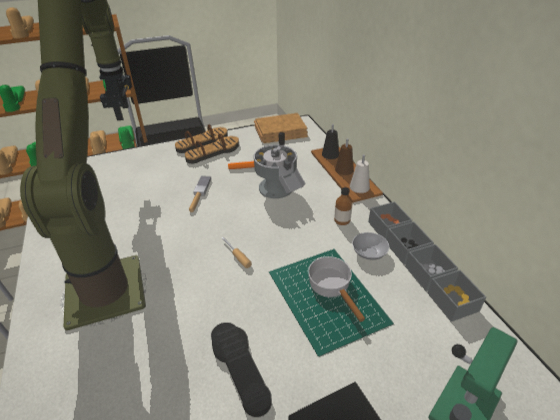

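The top view shows the dispenser at about (193,170), its chute pointing right at (231,168) and the knob at (174,148). The mat is at about (381,209), and the pan at (368,197) with its handle pointing right. Next I'll measure these and look at an enlarged crop.

```bash
cat > h.py <<'E'
import numpy as np,cv2
def ray(d,uv,z):
    uv=np.atleast_2d(uv).astype(float);n=len(uv)
    c=np.linalg.solve(d["mtx"],np.c_[uv,np.ones(n)].T); R=d["R"];o=-R.T@d["t"];w=(R.T@c).T
    return o+w*((z-o[2])/w[:,2])[:,None]
def proj(d,X):
    c=d["R"]@np.atleast_2d(X).T+d["t"][:,None];p=d["mtx"]@c;return (p[:2]/p[2]).T
def load(n):return dict(np.load(f"pics/{n}.npz"))
E
python3 - <<'E'
from h import *
d=load("top0");im=d["image"];hsv=cv2.cvtColor(im,cv2.COLOR_RGB2HSV)
g=cv2.inRange(hsv,(70,80,30),(95,255,200));g[:,:320]=0;g[:,445:]=0
g=cv2.morphologyEx(g,cv2.MORPH_CLOSE,np.ones((9,9)))
c=max(cv2.findContours(g,0,2)[0],key=cv2.contourArea)
b=cv2.boxPoints(cv2.minAreaRect(c));X=ray(d,b,.003);print("mat",X.round(3).tolist(),X.mean(0))
o=cv2.inRange(hsv,(3,90,60),(22,255,255))
m=o.copy();m[:]=0;m[185:210,385:440]=o[185:210,385:440]
p=np.argwhere(m)[:,::-1];W=ray(d,p,.036)[:,:2];cc=W.mean(0);v=np.linalg.svd(W-cc)[2][0];t=(W-cc)@v
print("handle ends",cc+v*t.min(),cc+v*t.max(),np.degrees(np.arctan2(v[1],v[0])))
# pan outline: nongreen inside mat
n=cv2.inRange(hsv,(0,0,90),(179,70,255));m=n*0;m[172:222,343:394]=n[172:222,343:394]
c=max(cv2.findContours(m,0,1)[0],key=cv2.contourArea);
W=ray(d,c[:,0],.042)[:,:2].astype(np.float32);print("pan",cv2.minEnclosingCircle(W))
a=cv2.resize(im[125:215,145:255],None,fx=6,fy=6,interpolation=2)
cv2.imwrite("pics/c1.png",a[:,:,::-1])
b=load("side0")["image"][120:210,225:335];cv2.imwrite("pics/c2.png",cv2.resize(b,None,fx=6,fy=6,interpolation=2)[:,:,::-1])
E
```

```text
mat [[0.667, -0.09, 0.003], [0.689, -0.393, 0.003], [0.477, -0.394, 0.003], [0.456, -0.101, 0.003]] [ 0.57207298 -0.2444058   0.003     ]
handle ends [ 0.6018501  -0.26730529] [ 0.60690668 -0.3659299 ] -87.06495834375227
pan ((0.5948472023010254, -0.20342347025871277), 0.0670163482427597)
```

View pics/c1.png

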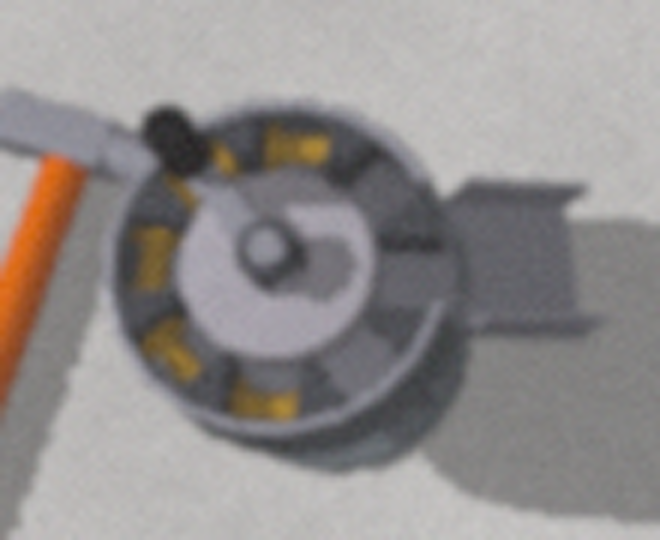

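View pics/c2.png

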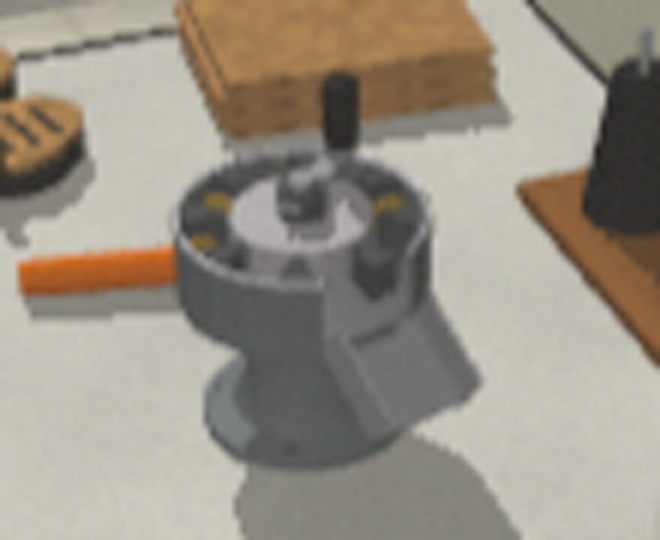

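The enlarged crops show bobbins at image angles of about 90, 135 (under the knob), 180, 225 and 270 deg, with the opening at 0 deg (right). Bobbins therefore come into line at about 90, 135 and 180 deg of turn, and the fourth at 225. Now I'll locate the dispenser.

```bash
python3 - <<'E'
from h import *
d=load("top0");s=load("side0")
f=lambda x,y,ox=145,oy=125:(ox+(x+.5)/6-.5,oy+(y+.5)/6-.5)
g=lambda x,y:f(x,y,225,120)
print("boss top",ray(d,f(268,243),.165),ray(s,g(303,180),.165))
# bowl rim outer extremes in top image (left,top)
rim=np.array([f(112,262),f(135,182),f(190,128),f(265,103),f(340,112),f(400,145),f(135,340),f(180,392),f(250,432),f(330,425),f(440,305)])
W=ray(d,rim,.138)[:,:2]
A=np.c_[2*W,np.ones(len(W))];x=np.linalg.lstsq(A,(W**2).sum(1),rcond=None)[0];print("rim c",x[:2],np.sqrt(x[2]+x[:2]@x[:2]))
lp=ray(d,[f(572,205),f(578,318)],.066);print("lip",lp,lp.mean(0))
print("lip side",ray(s,[g(388,428),g(478,382)],.066))
print("knob top",ray(d,f(168,120),.201),ray(s,g(340,78),.201))
E
python3 - <<'E'
E
```

```text
boss top [[0.61533727 0.2802902  0.165     ]] [[0.61822051 0.2764558  0.165     ]]
rim c [0.61439528 0.28028583] 0.07360988580379892
lip [[0.67170473 0.16623293 0.066     ]
 [0.6177167  0.15835454 0.066     ]] [0.64471071 0.16229373 0.066     ]
lip side [[0.62519212 0.16118273 0.066     ]
 [0.6898649  0.18339946 0.066     ]]
knob top [[0.65490017 0.31874344 0.201     ]] [[0.65727874 0.31880585 0.201     ]]
```

```bash
python3 -m pendant '[[[0,0,0.15],[0,0,0],1],[[0,0,0.3],[-0.05,0.04,0],1],[[0,0,0.45],[-0.1,0.1,0],1],[[0,0,0.6],[-0.15,0.15,0],1],[[0,0,0.75],[-0.2,0.2,0],1],[[0,0,0.9],[-0.25,0.25,0],1],[[0,0,1.05],[-0.3,0.3,0],1],[[0,0,1.2],[-0.3,0.3,0],1],[[0,0,1.27],[-0.3,0.3,0],1],[[0,0,1.27],[-0.3,0.3,0],1]]'
```

```text
clock: 1.1
tool_pos: [0.3709, 0.239, 0.2467]
eef_rot: [1.0, 0.025, 0.0, 0.001]
contact_force: [-0.7, -0.1, 0.9]
opening: 1.002
```

```bash
cat >> h.py <<'E'
def wrist(name):
    from plant import r
    from scipy.spatial.transform import Rotation as Ro
    s=r.get_state();d=r.snapshot("wrist")
    T=np.eye(4);T[:3,:3]=Ro.from_quat(s["eef_rot"]).as_matrix();T[:3,3]=s["tool_pos"]
    C=np.linalg.inv(T@d["T_tool_cam"])
    d=dict(image=d["image"],mtx=d["mtx"],R=C[:3,:3],t=C[:3,3],T=d["T_tool_cam"])
    np.savez(f"pics/{name}.npz",**d);cv2.imwrite(f"pics/{name}.png",d["image"][:,:,::-1]);return d
E
python3 - <<'E'
from h import *
d=wrist("w0");print(d["T"].round(3),d["mtx"])
print(proj(d,[[.615,.28,.138],[.64,.16,.066],[.5,.2,0]]))
E
```

```text
[[ 1.     0.001 -0.    -0.   ]
 [-0.001  0.962  0.273 -0.07 ]
 [ 0.001 -0.273  0.962 -0.138]
 [ 0.     0.     0.     1.   ]] [[341.78675845   0.         280.78141505]
 [  0.         341.78675845 214.20951817]
 [  0.           0.           1.        ]]
[[619.34191981 176.0583792 ]
 [538.72332968 281.27202141]
 [389.04958294 218.75842096]]
```

```bash
python3 -m pendant '[[[0,0,0],[0.04,0.01,-0.02],1],[[0,0,0],[0.085,0.03,-0.06],1],[[0,0,0],[0.13,0.04,-0.06],1],[[0,0,0],[0.18,0.06,-0.06],1],[[0,0,0],[0.237,0.072,-0.06],1],[[0,0,0],[0.237,0.072,-0.06],1],[[0,0,0],[0.237,0.072,-0.06],1]]'
python3 - <<'E'
from h import *
d=wrist("w1");print(proj(d,[[.615,.28,.138],[.64,.16,.066]]))
E
```

```text
clock: 1.85
tool_pos: [0.6123, 0.1837, 0.3055]
eef_rot: [1.0, 0.027, 0.0, 0.001]
contact_force: [-0.4, -0.5, -0.9]
opening: 1.0
[[290.63547598  84.50864633]
 [304.09707369 203.69426492]]
```

View pics/w1.png

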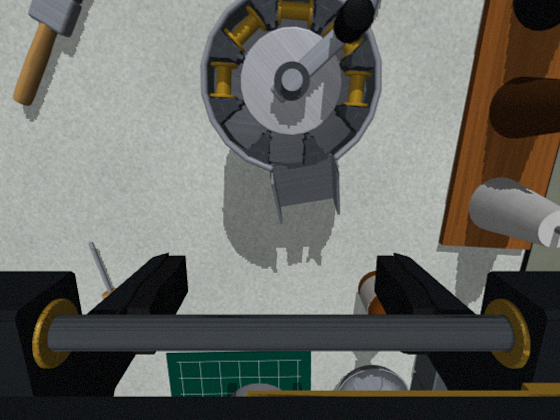

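The wrist view shows the boss at (291,79), the lip edge from (281,209) to (334,201), and bobbins at (222,79), (243,29), (295,11), (348,40) and (357,90).

Run:
```python
from h import *
d=load("w1")
b=ray(d,[291,79],.165)[0];print("boss",b)
rim=[(201,75),(380,75),(208,110),(372,110),(230,150),(350,145)]
W=ray(d,rim,.138)[:,:2];A=np.c_[2*W,np.ones(len(W))];x=np.linalg.lstsq(A,(W**2).sum(1),rcond=None)[0];print("rim",x)
c=(b[:2]+x[:2])/2
a=lambda X:np.degrees(np.arctan2(X[:,1]-c[1],X[:,0]-c[0]))
l=ray(d,[(281,209),(334,201)],.066);print("lip",l,a(l),a(l.mean(0)[None]),np.linalg.norm(l.mean(0)[:2]-c))
e=l[1]-l[0];print("lip normal",np.degrees(np.arctan2(e[1],e[0]))-90,np.linalg.norm(e))
B=ray(d,[(222,79),(243,29),(295,11),(348,40),(357,90)],.123);print("bob",a(B),np.linalg.norm(B[:,:2]-c,axis=1))
k=ray(d,[(357,17)],.201);print("knob",k,a(k))
```

```text
boss [0.61442892 0.28161127 0.165     ]
rim [ 0.61423801  0.28067333 -0.45055189]
lip [[0.61409389 0.15228833 0.066     ]
 [0.67368135 0.16504166 0.066     ]] [-90.10652912 -62.92496397] [-76.43369192] 0.1259926159042739
lip normal -77.91941619700056 0.06093695775923672
bob [178.72427863 135.10771292  89.03572762  38.92481427  -1.07453426] [0.05935223 0.05924276 0.05775354 0.06104921 0.05984001]
knob [[0.65302782 0.31695073 0.201     ]] [42.78170448]
```

Run:
```python
from h import *
d=load("top0");s=load("side0")
for n,D,R in(("top",d,(115,160,275,310)),("side",s,(180,230,330,360))):
    hsv=cv2.cvtColor(D["image"],cv2.COLOR_RGB2HSV);m=cv2.inRange(hsv,(3,70,30),(20,255,200))
    z=m*0;z[R[0]:R[1],R[2]:R[3]]=m[R[0]:R[1],R[2]:R[3]]
    print(n,cv2.boundingRect(z),np.argwhere(z).mean(0)[::-1])
print(ray(d,[(291,147)],0),ray(d,[(292,126)],.13),ray(s,[(343,222)],0),ray(s,[(345.5,190)],.13))
# steel bowl
print("bowl",ray(d,[(349,140)],.036))
```

```text
top (283, 126, 17, 17) [290.79047619 134.91428571]
side (334, 180, 26, 45) [345.5083682  198.41004184]
[[0.73917123 0.02691408 0.        ]] [[0.75359052 0.02694017 0.13      ]] [[ 7.60276726e-01  1.77667938e-02 -1.11022302e-16]] [[0.75877842 0.02144281 0.13      ]]
bowl [[ 0.76016894 -0.13947464  0.036     ]]
```

```bash
python3 -m pendant '[[[0,0,0],[0,0.05,0],1],[[0,0,0],[0,0.1,0],1],[[0,0,0],[0,0.15,0.02],1],[[0,0,0],[0,0.2,0.03],1],[[0,0,0],[0,0.25,0.03],1],[[0,0,0],[0,0.3,0.03],1],[[0,0,0],[0,0.35,0.05],1],[[0,0,0],[0,0.4,0.07],1],[[0,0,0],[0.015,0.43,0.08],1],[[0,0,0],[0.015,0.43,0.08],1]]'
python3 - <<'E'
from h import *
d=wrist("w2");print(proj(d,[[.603,-.301,.037],[.598,-.2,.04]]))
E
```

```text
clock: 2.9
tool_pos: [0.6474, -0.2492, 0.224]
eef_rot: [1.0, 0.025, -0.002, 0.002]
contact_force: [-0.7, -0.0, -0.2]
opening: 1.002
[[235.46239702 239.22879495]
 [231.25177744 137.00874434]]
```

View pics/w2.png

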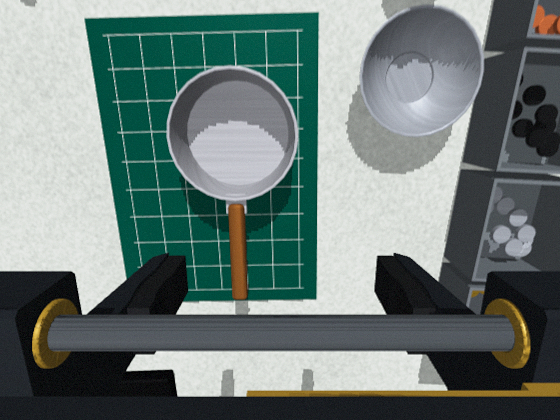

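The pan is at about (233,132), and its handle runs from (237,205) to (240,298). The glue bottle at (0.755, 0.022) would be in the way of the gripper body if I keep the present yaw, so I'll bring the pan in with its handle at about -125 deg.

Run:
```python
from h import *
d=load("w2")
h=ray(d,[(237,205),(240,298)],.0435);print("handle",h,np.degrees(np.arctan2(*(h[1]-h[0])[[1,0]])))
m=ray(d,[(232.5,67),(232.5,201),(167,133),(298,133)],.045);print("pan",m,m.mean(0))
M=ray(d,[(87,19),(318,13),(127,303),(317,299)],.003);print("mat",M,M.mean(0))
```

```text
handle [[ 0.60477844 -0.26345219  0.0435    ]
 [ 0.60954053 -0.3635035   0.0435    ]] -87.27497807771891
pan [[ 0.59910589 -0.14082991  0.045     ]
 [ 0.60060793 -0.25933804  0.045     ]
 [ 0.54060305 -0.1991522   0.045     ]
 [ 0.65888669 -0.19300148  0.045     ]] [ 0.59980089 -0.19808041  0.045     ]
mat [[ 0.45575037 -0.10090991  0.003     ]
 [ 0.67230249 -0.08498494  0.003     ]
 [ 0.47157928 -0.40094983  0.003     ]
 [ 0.69556607 -0.38333068  0.003     ]] [ 0.57379955 -0.24254384  0.003     ]
```

```bash
python3 -m pendant '[[[0,0,0],[-0.025,0.025,0.03],1],[[0,0,0],[-0.0454,0.0468,0.07],1],[[0,0,0],[-0.0454,0.0468,0.11],0.7],[[0,0,0],[-0.0454,0.0468,0.15],0.6],[[0,0,0],[-0.0454,0.0468,0.18],0.5],[[0,0,0],[-0.0454,0.0468,0.198],0.5],[[0,0,0],[-0.0454,0.0468,0.198],0.5],[[0,0,0],[-0.0454,0.0468,0.198],0.5]]' 45
python3 -m pendant '[[[0,0,0],[0,0,0],0],[[0,0,0],[0,0,0],0],[[0,0,0],[0,0,0],0],[[0,0,0],[0,0,0],0],[[0,0,0],[0,0,0],0],[[0,0,0],[0,0,0],0]]' 45
```

```text
clock: 3.75
tool_pos: [0.6085, -0.2916, 0.0301]
eef_rot: [1.0, 0.03, 0.001, 0.0]
contact_force: [0.7, -0.8, -0.6]
opening: 0.504
clock: 4.35
tool_pos: [0.6076, -0.293, 0.0292]
eef_rot: [1.0, 0.029, 0.0, 0.0]
contact_force: [-1.1, 0.1, 4.0]
opening: 0.172
```

```bash
python3 -m pendant '[[[0,0,0],[0,0,-0.005],0],[[0,0,0],[0,0,-0.015],0],[[0,0,0],[0,0,-0.03],0],[[0,0,0],[0,0,-0.05],0],[[0,0,0],[0,0,-0.07],0],[[0,0,0],[0,0,-0.08],0],[[0,0,0],[0,0,-0.08],0]]'
python3 -m pendant '[[[0,0,0.03],[-0.003,-0.015,0],0],[[0,0,0.1],[-0.01,-0.045,0],0],[[0,0,0.18],[-0.018,-0.08,0],0],[[0,0,0.27],[-0.026,-0.12,0],0],[[0,0,0.36],[-0.034,-0.16,0],0],[[0,0,0.45],[-0.042,-0.2,0],0],[[0,0,0.54],[-0.049,-0.235,0],0],[[0,0,0.61],[-0.053,-0.26,0],0],[[0,0,0.658],[-0.0553,-0.2726,0],0],[[0,0,0.658],[-0.0553,-0.2726,0],0]]'
python3 - <<'E'
from h import *
d=wrist("w3")
E
```

```text
clock: 5.05
tool_pos: [0.6086, -0.2931, 0.111]
eef_rot: [1.0, 0.029, 0.002, 0.001]
contact_force: [0.6, -0.5, -2.1]
opening: 0.174
clock: 6.05
tool_pos: [0.5353, -0.0205, 0.1079]
eef_rot: [0.956, -0.293, -0.002, -0.0]
contact_force: [-0.0, -0.6, -1.4]
opening: 0.173
```

View pics/w3.png

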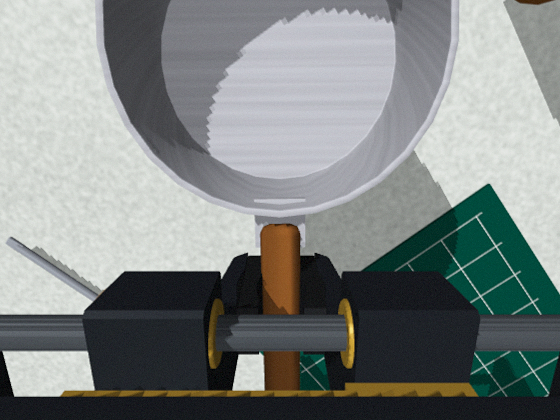

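```bash
python3 -m pendant '[[[0,0,0],[0,0,0.015],0],[[0,0,0],[0,0,0.035],0],[[0,0,0],[0,0,0.055],0],[[0,0,0],[0,0,0.068],0],[[0,0,0],[0,0,0.07],0],[[0,0,0],[0,0,0.07],0]]'
python3 -m pendant '[[[0,0,0],[0.001,-0.01,0],0],[[0,0,0],[0.002,-0.03,0],0],[[0,0,0],[0.003,-0.05,0],0],[[0,0,0],[0.004,-0.07,0],0],[[0,0,0],[0.005,-0.088,0],0],[[0,0,0],[0.005,-0.098,0],0],[[0,0,0],[0.005,-0.098,0],0],[[0,0,0],[0.005,-0.098,0.003],0],[[0,0,0],[0.005,-0.098,0.006],0],[[0,0,0],[0.005,-0.098,0.006],0]]'
python3 -c "
from h import *
wrist('w4')"
```

```text
clock: 6.7
tool_pos: [0.5364, -0.0244, 0.0386]
eef_rot: [0.955, -0.296, -0.0, 0.0]
contact_force: [-0.3, 0.0, -1.0]
opening: 0.177
clock: 7.7
tool_pos: [0.5949, 0.0533, 0.0322]
eef_rot: [0.955, -0.296, -0.001, 0.001]
contact_force: [-0.2, -0.4, -1.3]
opening: 0.172
```

View pics/w4.png

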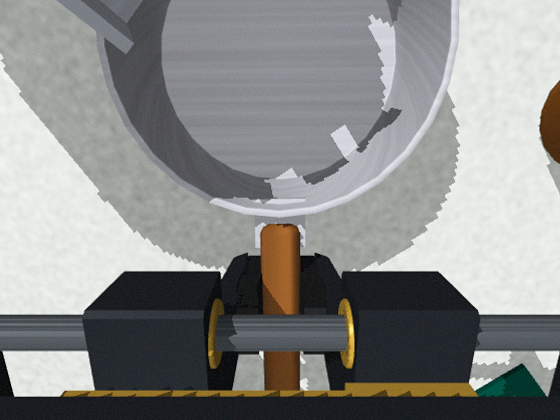

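```bash
python3 -m pendant '[[[0,0,0],[-0.0036,-0.0035,0.001],0],[[0,0,0],[-0.0036,-0.0035,0.003],0],[[0,0,0],[-0.0036,-0.0035,0.005],0],[[0,0,0],[-0.0036,-0.0035,0.007],0],[[0,0,0],[-0.0036,-0.0035,0.007],0],[[0,0,0],[-0.0036,-0.0035,0.007],0]]'
```

```text
clock: 8.35
tool_pos: [0.5947, 0.0593, 0.0261]
eef_rot: [0.955, -0.296, -0.0, -0.0]
contact_force: [-2.3, -0.7, 4.1]
opening: 0.173
```

```bash
python3 -m pendant '[[[0,0,0],[0,0,0],0.45],[[0,0,0],[0,0,0],0.45],[[0,0,0],[0,0,0],0.45],[[0,0,0],[0,0,0],0.45],[[0,0,0],[0,0,-0.03],0.45],[[0,0,0],[0,0,-0.08],0.45],[[0,0,0],[0,0,-0.13],0.45],[[0,0,0],[0,0,-0.18],0.45],[[0,0,0],[0,0,-0.23],0.45],[[0,0,0],[0,0,-0.23],0.45]]'
python3 - <<'E'
from h import *
d=wrist("w5");print(proj(d,[.648,.136,.042]),proj(d,[.642,.162,.066]))
E
```

```text
clock: 9.35
tool_pos: [0.5991, 0.0588, 0.2627]
eef_rot: [0.955, -0.296, 0.006, -0.003]
contact_force: [0.7, 0.2, 0.2]
opening: 0.45
[[275.16799277  96.53848839]] [[253.46100845  73.88220693]]
```

View pics/w5.png

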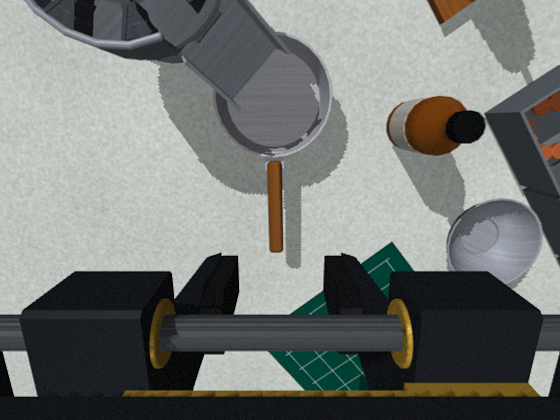

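The pan stands at (273,97), its centre just outward of the chute lip and clear of the glue bottle. Next I'll go over the knob.

```bash
python3 -m pendant '[[[0,0,-0.1],[-0.015,-0.04,0],0.5],[[0,0,-0.2],[-0.032,-0.08,0],0.5],[[0,0,-0.3],[-0.05,-0.12,0],0.5],[[0,0,-0.4],[-0.066,-0.16,0],0.5],[[0,0,-0.5],[-0.082,-0.2,0],0.5],[[0,0,-0.592],[-0.094,-0.23,0],0.5],[[0,0,-0.592],[-0.0999,-0.2464,0],0.5],[[0,0,-0.592],[-0.0999,-0.2464,0],0.5],[[0,0,-0.592],[-0.0999,-0.2464,0],0.5]]'
python3 - <<'E'
from h import *
d=wrist("w6");print(proj(d,[[.6545,.3185,.201],[.6545,.3185,.157]]))
from plant import r
s=r.get_state();print(s["tool_pos"],s["eef_rot"],s["q"])
E
```

```text
clock: 10.3
tool_pos: [0.6508, 0.3178, 0.2539]
eef_rot: [1.0, -0.004, -0.001, 0.001]
contact_force: [0.0, -0.6, 0.1]
opening: 0.499
[[287.54298032 238.23451072]
 [286.57185573 217.15855418]]
[0.65122665 0.31691847 0.25451931] [ 9.99986312e-01 -5.00957405e-03 -9.12525285e-04  1.20263557e-03] [-0.64736208  0.84832783  0.29766593  1.21635194 -0.24611496  1.11425623
 -0.34634231]
```

View pics/w6.png

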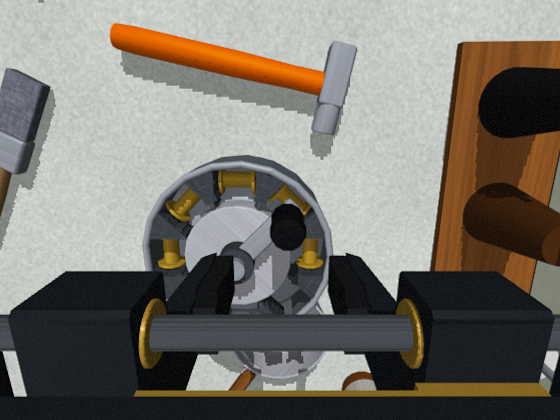

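The knob is at (288,228), within a pixel or two of the prediction. I'll descend and grip.

```bash
python3 -m pendant '[[[0,0,0],[0.0035,-0.0015,0.03],0.5],[[0,0,0],[0.0035,-0.0015,0.06],0.5],[[0,0,0],[0.0035,-0.0015,0.078],0.5],[[0,0,0],[0.0035,-0.0015,0.084],0.5],[[0,0,0],[0.0035,-0.0015,0.084],0.5],[[0,0,0],[0.0035,-0.0015,0.084],0],[[0,0,0],[0.0035,-0.0015,0.084],0],[[0,0,0],[0.0035,-0.0015,0.084],0],[[0,0,0],[0.0035,-0.0015,0.084],0],[[0,0,0],[0.0035,-0.0015,0.084],0]]' 20
python3 - <<'E'
import numpy as np
# offsets from start at knob angle 44 in tool axes (x=+X,y=-Y)
R=.055;a0=44
for t in range(0,211,5):
    a=np.radians(a0+t);b=np.radians(a0);print(t,round(R*(np.cos(a)-np.cos(b)),4),round(-R*(np.sin(a)-np.sin(b)),4))
from plant import r;print(r.get_state()["contact_force"],r.get_state()["tool_pos"])
E
```

```text
clock: 11.35
tool_pos: [0.655, 0.3208, 0.1729]
eef_rot: [1.0, -0.004, 0.0, -0.0]
contact_force: [-3.4, -1.0, 6.1]
opening: 0.242
0 0.0 -0.0
5 -0.0035 -0.0033
10 -0.0072 -0.0063
15 -0.0112 -0.0089
20 -0.0155 -0.0112
25 -0.0199 -0.0131
30 -0.0244 -0.0147
35 -0.0291 -0.0158
40 -0.0338 -0.0165
45 -0.0386 -0.0168
50 -0.0434 -0.0167
55 -0.0482 -0.0161
60 -0.0529 -0.0152
65 -0.0575 -0.0138
70 -0.0619 -0.012
75 -0.0662 -0.0099
80 -0.0703 -0.0074
85 -0.0742 -0.0045
90 -0.0778 -0.0014
95 -0.0811 0.0021
100 -0.0841 0.0059
105 -0.0867 0.0099
110 -0.089 0.0141
115 -0.0909 0.0185
120 -0.0924 0.023
125 -0.0936 0.0277
130 -0.0943 0.0325
135 -0.0946 0.0372
140 -0.0944 0.042
145 -0.0939 0.0468
150 -0.0929 0.0515
155 -0.0916 0.0561
160 -0.0898 0.0606
165 -0.0877 0.0649
170 -0.0852 0.069
175 -0.0823 0.0728
180 -0.0791 0.0764
185 -0.0756 0.0797
190 -0.0719 0.0827
195 -0.0679 0.0854
200 -0.0637 0.0876
205 -0.0593 0.0896
210 -0.0547 0.0911
[-3.40443608 -1.01993954  6.1401496 ] [0.6549719  0.32076551 0.1729464 ]
```

```bash
python3 -m pendant '[[[0,0,0],[-0.0017,-0.0017,0],0],[[0,0,0],[-0.0035,-0.0033,0],0],[[0,0,0],[-0.0072,-0.0063,0],0],[[0,0,0],[-0.0112,-0.0089,0],0],[[0,0,0],[-0.0155,-0.0112,0],0],[[0,0,0],[-0.0199,-0.0131,0],0],[[0,0,0],[-0.0244,-0.0147,0],0],[[0,0,0],[-0.0291,-0.0158,0],0],[[0,0,0],[-0.0338,-0.0165,0],0],[[0,0,0],[-0.0386,-0.0168,0],0]]'
python3 -c "
import numpy as np
from plant import r
p=r.get_state()['tool_pos']-[.6145,.281,0];print(np.degrees(np.arctan2(p[1],p[0])),np.hypot(*p[:2]))"
```

```text
clock: 12.35
tool_pos: [0.6186, 0.337, 0.1729]
eef_rot: [1.0, -0.004, 0.003, 0.0]
contact_force: [2.8, -2.0, 4.1]
opening: 0.238
85.82118177798232 0.056161134388547605
```

```bash
python3 -m pendant '[[[0,0,0],[-0.0048,0.0001,0],0],[[0,0,0],[-0.0096,0.0007,0],0],[[0,0,0],[-0.0143,0.0016,0],0],[[0,0,0],[-0.0189,0.0030,0],0],[[0,0,0],[-0.0233,0.0048,0],0],[[0,0,0],[-0.0276,0.0069,0],0],[[0,0,0],[-0.0317,0.0094,0],0],[[0,0,0],[-0.0338,0.0108,0],0],[[0,0,0],[-0.0356,0.0123,0],0],[[0,0,0],[-0.0356,0.0123,0],0]]'
python3 -c "
import numpy as np
from plant import r
p=r.get_state()['tool_pos']-[.6145,.281,0];print(np.degrees(np.arctan2(p[1],p[0])),np.hypot(*p[:2]))
R=.055;a0=44
for s,e in((85,110),(110,135),(135,155),(155,180),(180,205)):
  b=np.radians(a0+s)
  print(s,[[round(R*(np.cos(np.radians(a0+t))-np.cos(b)),4),round(-R*(np.sin(np.radians(a0+t))-np.sin(b)),4)] for t in np.arange(s+2.5,e+1,2.5)])
"
```

```text
clock: 13.35
tool_pos: [0.5826, 0.3259, 0.1729]
eef_rot: [1.0, -0.004, 0.002, -0.001]
contact_force: [4.3, -1.0, 6.1]
opening: 0.242
125.43864050021462 0.055089729554829006
85 [[np.float64(-0.0018), np.float64(0.0016)], [np.float64(-0.0036), np.float64(0.0032)], [np.float64(-0.0053), np.float64(0.0049)], [np.float64(-0.0069), np.float64(0.0067)], [np.float64(-0.0084), np.float64(0.0085)], [np.float64(-0.0099), np.float64(0.0104)], [np.float64(-0.0113), np.float64(0.0124)], [np.float64(-0.0125), np.float64(0.0144)], [np.float64(-0.0137), np.float64(0.0165)], [np.float64(-0.0148), np.float64(0.0186)]]
110 [[np.float64(-0.001), np.float64(0.0022)], [np.float64(-0.0019), np.float64(0.0044)], [np.float64(-0.0027), np.float64(0.0067)], [np.float64(-0.0034), np.float64(0.009)], [np.float64(-0.004), np.float64(0.0113)], [np.float64(-0.0046), np.float64(0.0136)], [np.float64(-0.005), np.float64(0.016)], [np.float64(-0.0053), np.float64(0.0184)], [np.float64(-0.0055), np.float64(0.0208)], [np.float64(-0.0056), np.float64(0.0232)]]
135 [[np.float64(0.0), np.float64(0.0024)], [np.float64(0.0001)
[... 423 characters left out ...]
), np.float64(0.0088)], [np.float64(0.0051), np.float64(0.0108)], [np.float64(0.0064), np.float64(0.0128)], [np.float64(0.0078), np.float64(0.0148)], [np.float64(0.0093), np.float64(0.0167)], [np.float64(0.0108), np.float64(0.0185)], [np.float64(0.0124), np.float64(0.0203)]]
180 [[np.float64(0.0017), np.float64(0.0017)], [np.float64(0.0035), np.float64(0.0033)], [np.float64(0.0053), np.float64(0.0048)], [np.float64(0.0072), np.float64(0.0063)], [np.float64(0.0092), np.float64(0.0077)], [np.float64(0.0112), np.float64(0.0089)], [np.float64(0.0133), np.float64(0.0101)], [np.float64(0.0155), np.float64(0.0112)], [np.float64(0.0176), np.float64(0.0122)], [np.float64(0.0199), np.float64(0.0131)]]
```

```bash
cat > chk.py <<'E'
from h import *;import sys
from plant import r
d=r.snapshot("top");n=sys.argv[1];np.savez(f"pics/{n}.npz",**d)
im=d["image"];m=cv2.inRange(cv2.cvtColor(im,cv2.COLOR_RGB2HSV),(15,110,50),(32,255,255))
u,v=proj(d,[.648,.136,.01])[0].astype(int);z=m[v-26:v+26,u-30:u+30]
k,_,st,ce=cv2.connectedComponentsWithStats(z);print("pan blobs",[(int(st[i,4]),ray(d,ce[i]+[u-30,v-26],.015)[0].round(3).tolist()) for i in range(1,k) if st[i,4]>3])
s=r.get_state();p=s["tool_pos"]-[.6145,.281,0];print("clock",s["clock"],"turned",np.degrees(np.arctan2(p[1],p[0]))%360-44,np.hypot(*p[:2]),s["contact_force"].round(1))
cv2.imwrite(f"pics/{n}.png",cv2.resize(im[v-70:v+50,u-100:u+60],None,fx=4,fy=4,interpolation=2)[:,:,::-1])
E
python3 -m pendant '[[[0,0,0],[-0.0018,0.0016,0],0],[[0,0,0],[-0.0036,0.0032,0],0],[[0,0,0],[-0.0053,0.0049,0],0],[[0,0,0],[-0.0069,0.0067,0],0],[[0,0,0],[-0.0084,0.0085,0],0],[[0,0,0],[-0.0099,0.0104,0],0],[[0,0,0],[-0.0113,0.0124,0],0],[[0,0,0],[-0.0125,0.0144,0],0],[[0,0,0],[-0.0137,0.0165,0],0],[[0,0,0],[-0.0148,0.0186,0],0]]'
python3 -m pendant '[[[0,0,0],[0,0,0],0],[[0,0,0],[0,0,0],0],[[0,0,0],[0,0,0],0],[[0,0,0],[0,0,0],0],[[0,0,0],[0,0,0],0]]'
python3 chk.py t1
```

```text
clock: 14.35
tool_pos: [0.5677, 0.3087, 0.1729]
eef_rot: [1.0, -0.004, 0.002, -0.002]
contact_force: [3.8, 0.1, 5.9]
opening: 0.246
clock: 14.85
tool_pos: [0.5675, 0.3083, 0.1729]
eef_rot: [1.0, -0.004, 0.002, -0.001]
contact_force: [3.0, -0.3, 7.0]
opening: 0.241
pan blobs [(47, [0.629, 0.109, 0.015])]
clock 14.9 turned 105.86517328527742 0.0543780629851909 [ 2.4 -0.1  6.5]
```

Bobbin 1 is in the pan. Continuing to the second.

```bash
python3 -m pendant '[[[0,0,0],[-0.001,0.0022,0],0],[[0,0,0],[-0.0019,0.0044,0],0],[[0,0,0],[-0.0027,0.0067,0],0],[[0,0,0],[-0.0034,0.009,0],0],[[0,0,0],[-0.004,0.0113,0],0],[[0,0,0],[-0.0046,0.0136,0],0],[[0,0,0],[-0.005,0.016,0],0],[[0,0,0],[-0.0053,0.0184,0],0],[[0,0,0],[-0.0055,0.0208,0],0],[[0,0,0],[-0.0056,0.0232,0],0]]'
python3 -m pendant '[[[0,0,0],[0,0.0024,0],0],[[0,0,0],[0.0001,0.0048,0],0],[[0,0,0],[0.0003,0.0072,0],0],[[0,0,0],[0.0007,0.0096,0],0],[[0,0,0],[0.0011,0.0119,0],0],[[0,0,0],[0.0016,0.0143,0],0],[[0,0,0],[0.0023,0.0166,0],0],[[0,0,0],[0.003,0.0189,0],0],[[0,0,0],[0.003,0.0189,0],0],[[0,0,0],[0.003,0.0189,0],0]]'
python3 -m pendant '[[[0,0,0],[0,0,0],0],[[0,0,0],[0,0,0],0],[[0,0,0],[0,0,0],0]]' >/dev/null
python3 chk.py t2
```

```text
clock: 15.9
tool_pos: [0.5611, 0.2872, 0.1729]
eef_rot: [1.0, -0.003, 0.002, -0.002]
contact_force: [1.4, 2.8, 7.6]
opening: 0.241
clock: 16.9
tool_pos: [0.5628, 0.2675, 0.1728]
eef_rot: [1.0, -0.003, 0.0, -0.002]
contact_force: [0.1, 0.6, 9.8]
opening: 0.241
pan blobs [(29, [0.671, 0.127, 0.015]), (51, [0.637, 0.116, 0.015])]
clock 17.25 turned 150.61012798900873 0.05344830517980531 [-0.6  0.7 10.4]
```

```bash
python3 -m pendant '[[[0,0,0],[0.0008,0.0023,0],0],[[0,0,0],[0.0018,0.0045,0],0],[[0,0,0],[0.0028,0.0066,0],0],[[0,0,0],[0.0039,0.0088,0],0],[[0,0,0],[0.0051,0.0108,0],0],[[0,0,0],[0.0064,0.0128,0],0],[[0,0,0],[0.0078,0.0148,0],0],[[0,0,0],[0.0093,0.0167,0],0],[[0,0,0],[0.0108,0.0185,0],0],[[0,0,0],[0.0124,0.0203,0],0]]'
python3 -m pendant '[[[0,0,0],[0.0017,0.0017,0],0],[[0,0,0],[0.0035,0.0033,0],0],[[0,0,0],[0.0053,0.0048,0],0],[[0,0,0],[0.0072,0.0063,0],0],[[0,0,0],[0.0092,0.0077,0],0],[[0,0,0],[0.0112,0.0089,0],0],[[0,0,0],[0.0133,0.0101,0],0],[[0,0,0],[0.0155,0.0112,0],0],[[0,0,0],[0.0155,0.0112,0],0],[[0,0,0],[0.0155,0.0112,0],0]]'
python3 -m pendant '[[[0,0,0],[0,0,0],0],[[0,0,0],[0,0,0],0],[[0,0,0],[0,0,0],0]]' >/dev/null
python3 chk.py t3
```

```text
clock: 18.25
tool_pos: [0.5735, 0.247, 0.1728]
eef_rot: [1.0, -0.003, -0.001, -0.002]
contact_force: [-3.4, 0.4, 12.8]
opening: 0.24
clock: 19.25
tool_pos: [0.5899, 0.2336, 0.1728]
eef_rot: [1.0, -0.004, -0.001, -0.0]
contact_force: [-2.2, -1.9, 11.8]
opening: 0.241
pan blobs [(31, [0.671, 0.127, 0.015]), (50, [0.638, 0.116, 0.015]), (11, [0.613, 0.166, 0.015])]
clock 19.6 turned 198.57476475168215 0.05340827042097241 [-2.2 -2.4 11.2]
```

View pics/t3.png

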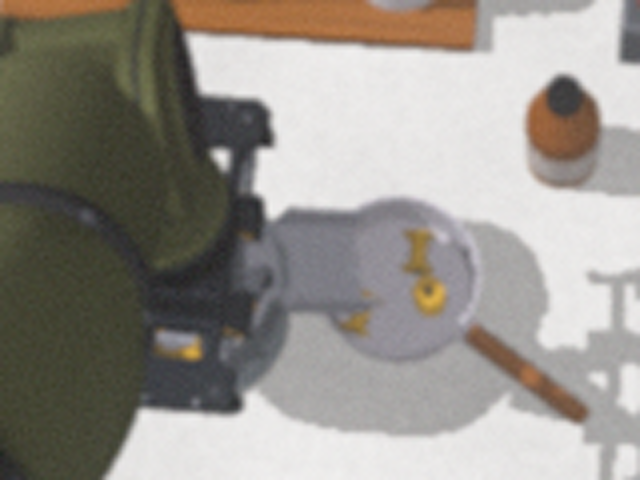

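Two bobbins lie in the open part of the pan, and the third is inside it at (355,320), partly hidden by the chute's edge. I'll release the knob, lift, and go back to the pan handle.

```bash
python3 -m pendant '[[[0,0,0],[0,0,0],0.5],[[0,0,0],[0,0,0],0.5],[[0,0,0],[0,0,0],0.5],[[0,0,0],[0,0,0],0.5],[[0,0,0],[0,0,-0.03],0.5],[[0,0,0],[0,0,-0.07],0.5],[[0,0,0],[0,0,-0.1],0.5],[[0,0,0],[0,0,-0.1],0.5]]'
python3 -m pendant '[[[0,0,0.1],[0.001,0.03,0],0.5],[[0,0,0.2],[0.002,0.06,0],0.5],[[0,0,0.3],[0.003,0.09,0],0.5],[[0,0,0.4],[0.004,0.12,0],0.5],[[0,0,0.5],[0.005,0.15,0],0.5],[[0,0,0.592],[0.005,0.174,0],0.5],[[0,0,0.592],[0.005,0.174,0],0.5],[[0,0,0.592],[0.005,0.174,0],0.5]]'
python3 - <<'E'
from h import *
d=wrist("w7");im=d["image"];m=cv2.inRange(cv2.cvtColor(im,cv2.COLOR_RGB2HSV),(5,90,40),(16,255,220))
m[:155]=0;m[262:]=0;m[:,:240]=0;m[:,320:]=0
p=np.argwhere(m)[:,::-1];W=ray(d,p,.038)[:,:2];c=W.mean(0);v=np.linalg.svd(W-c,full_matrices=False)[2][0];t=(W-c)@v
print(len(p),c,c+v*t.min(),c+v*t.max(),np.degrees(np.arctan2(v[1],v[0])))
from plant import r;s=r.get_state();print(s["tool_pos"],s["eef_rot"])
E
```

```text
clock: 20.4
tool_pos: [0.5932, 0.2341, 0.2761]
eef_rot: [1.0, -0.004, 0.004, -0.002]
contact_force: [0.1, 0.1, -0.6]
opening: 0.499
clock: 21.2
tool_pos: [0.5938, 0.0599, 0.2709]
eef_rot: [0.955, -0.295, -0.001, -0.0]
contact_force: [-0.6, 0.2, 0.8]
opening: 0.499
1194 [0.58340018 0.04252373] [0.61057548 0.08421059] [ 0.55466103 -0.00156209] -123.0999709404016
[0.59391394 0.06103033 0.27091802] [ 9.55739454e-01 -2.94212872e-01 -8.47979514e-04 -4.04213212e-04]
```

View pics/w7.png

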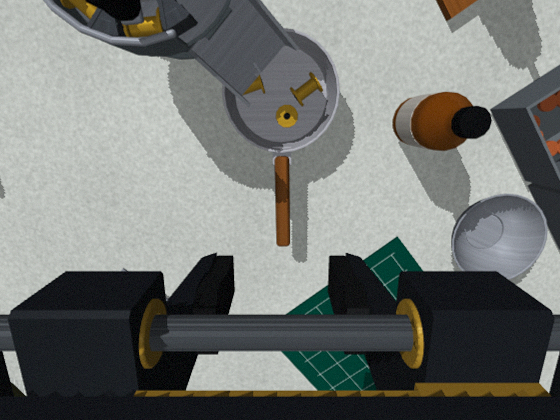

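All three bobbins lie in the pan, at (254,85), (305,90) and (287,116), and the other two are visible in the drum. Now I'll grip the handle.

```bash
python3 -m pendant '[[[0,0,0],[0,0,0.045],0.5],[[0,0,0],[0,0,0.09],0.5],[[0,0,0],[0,0,0.135],0.5],[[0,0,0],[0,0,0.18],0.5],[[0,0,0],[0,0,0.22],0.5],[[0,0,0],[0,0,0.24],0.5],[[0,0,0],[0,0,0.245],0.5],[[0,0,0],[0,0,0.245],0.5]]' 
python3 -m pendant '[[[0,0,0],[0,0,0],0],[[0,0,0],[0,0,0],0],[[0,0,0],[0,0,0],0],[[0,0,0],[0,0,0],0],[[0,0,0],[0,0,0],0],[[0,0,0],[0,0,0],0]]' 50
python3 -m pendant '[[[0,0,0],[0,0,-0.002],0],[[0,0,0],[0,0,-0.005],0],[[0,0,0],[0,0,-0.008],0],[[0,0,0],[0,0,-0.008],0],[[0,0,0],[0,0.005,-0.008],0],[[0,0,0],[0,0.015,-0.008],0],[[0,0,0],[0,0.03,-0.008],0],[[0,0,0],[0,0.05,-0.008],0],[[0,0,0],[0,0.068,-0.008],0],[[0,0,0],[0,0.08,-0.008],0]]' 50
```

```text
clock: 22.05
tool_pos: [0.594, 0.0609, 0.0261]
eef_rot: [0.956, -0.295, -0.001, -0.0]
contact_force: [0.6, -0.0, 0.9]
opening: 0.498
clock: 22.65
tool_pos: [0.5946, 0.0595, 0.0273]
eef_rot: [0.955, -0.296, 0.0, -0.0]
contact_force: [-0.9, -0.3, 5.5]
opening: 0.174
clock: 23.65
tool_pos: [0.5472, -0.0096, 0.0348]
eef_rot: [0.955, -0.297, -0.001, 0.001]
contact_force: [0.3, -0.3, -2.6]
opening: 0.178
```

```bash
python3 -m pendant '[[[0,0,0],[0,0.01,0],0],[[0,0,0],[0,0.02,-0.003],0],[[0,0,0],[0,0.03,-0.01],0],[[0,0,0],[0,0.03,-0.025],0],[[0,0,0],[0,0.03,-0.045],0],[[0,0,0],[0,0.03,-0.06],0],[[0,0,0],[0,0.03,-0.065],0],[[0,0,0],[0,0.03,-0.065],0]]'
python3 - <<'E'
from plant import r;import numpy as np
from scipy.spatial.transform import Rotation as Ro
s=r.get_state();R=Ro.from_quat(s["eef_rot"]).as_matrix();print(s["tool_pos"],R.T@(np.array([.582,-.2866,s["tool_pos"][2]])-s["tool_pos"]),np.arctan2(R[1,0],R[0,0])-np.radians(3.8))
E
```

```text
clock: 24.45
tool_pos: [0.5326, -0.0313, 0.1005]
eef_rot: [0.955, -0.295, 0.001, -0.0]
contact_force: [-0.3, 1.3, -2.4]
opening: 0.174
[ 0.53264047 -0.03127539  0.10052861] [1.84818176e-01 1.82946051e-01 6.12567690e-05] -0.6658472720592127
```

```bash
python3 -m pendant '[[[0,0,-0.02],[0.0055,0.0055,0],0],[[0,0,-0.067],[0.0185,0.018,0],0],[[0,0,-0.133],[0.037,0.0365,0],0],[[0,0,-0.213],[0.059,0.0585,0],0],[[0,0,-0.3],[0.083,0.082,0],0],[[0,0,-0.386],[0.107,0.106,0],0],[[0,0,-0.473],[0.131,0.13,0],0],[[0,0,-0.553],[0.153,0.152,0],0],[[0,0,-0.62],[0.172,0.17,0],0],[[0,0,-0.666],[0.185,0.183,0],0]]'
python3 -m pendant '[[[0,0,0],[0,0,0],0],[[0,0,0],[0,0,0.015],0],[[0,0,0],[0,0,0.035],0],[[0,0,0],[0,0,0.052],0],[[0,0,0],[0,0,0.06],0],[[0,0,0],[0,0,0.064],0],[[0,0,0],[0,0,0.067],0],[[0,0,0],[0,0,0.069],0],[[0,0,0],[0,0,0.069],0]]'
```

```text
clock: 25.45
tool_pos: [0.5805, -0.2906, 0.0985]
eef_rot: [0.999, 0.033, -0.0, 0.001]
contact_force: [-0.1, -0.3, -1.9]
opening: 0.175
clock: 26.35
tool_pos: [0.5817, -0.2868, 0.0311]
eef_rot: [0.999, 0.033, 0.0, -0.0]
contact_force: [0.2, 0.5, -1.1]
opening: 0.175
```

```bash
python3 -m pendant '[[[0,0,0],[0,0,0.001],0],[[0,0,0],[0,0,0.002],0],[[0,0,0],[0,0,0.002],0],[[0,0,0],[0,0,0.002],0],[[0,0,0],[0,0,0.002],0.45],[[0,0,0],[0,0,0.002],0.45],[[0,0,0],[0,0,0.002],0.45],[[0,0,0],[0,0,0.002],0.45]]'
python3 -m pendant '[[[0,0,0],[0,0,-0.02],0.45],[[0,0,0],[0,0,-0.06],0.45],[[0,0,0],[0,0,-0.11],0.45],[[0,0,0],[0,0.03,-0.16],0.45],[[0,0,0],[0,0.06,-0.21],0.45],[[0,0,0],[0,0.06,-0.21],0.45],[[0,0,0],[0,0.06,-0.21],0.45]]'
python3 - <<'E'
from h import *
from plant import r
w=wrist("w8");d=r.snapshot("top");s=r.snapshot("side")
a=d["image"][110:270,120:450];b=w["image"][:270]
a=cv2.resize(a,(560,272),interpolation=2)
cv2.imwrite("pics/f.png",np.vstack([a,b])[:,:,::-1])
E
```

```text
clock: 27.15
tool_pos: [0.5815, -0.2868, 0.0286]
eef_rot: [0.999, 0.033, 0.0, -0.0]
contact_force: [0.4, -0.0, 0.9]
opening: 0.448
clock: 27.85
tool_pos: [0.5862, -0.3499, 0.2417]
eef_rot: [0.999, 0.031, 0.002, 0.002]
contact_force: [-0.7, -0.1, 0.1]
opening: 0.451
```

The picture limit is reached, so I'll do the last check by numbers.

Run:
```python
from h import *
from plant import r
w=load("w8");im=w["image"];h=cv2.cvtColor(im,cv2.COLOR_RGB2HSV)
def blobs(m,D,z,mn):
    k,_,st,ce=cv2.connectedComponentsWithStats(m);return [(int(st[i,4]),ray(D,ce[i],z)[0].round(3).tolist()) for i in range(1,k) if st[i,4]>mn]
br=cv2.inRange(h,(17,110,60),(32,255,255));br[260:]=0
print("wrist brass",blobs(br,w,.018,40))
wd=cv2.inRange(h,(5,90,40),(16,255,220));wd[262:]=0;print("handle",blobs(wd,w,.038,150))
gr=cv2.inRange(h,(70,80,30),(95,255,255));gr[262:]=0
c=max(cv2.findContours(255-gr-0,cv2.RETR_LIST,1)[0],key=lambda c:0)
d=r.snapshot("top");o=load("top0");b=cv2.inRange(cv2.cvtColor(d["image"],cv2.COLOR_RGB2HSV),(15,110,50),(32,255,255))
b2=b*0;b2[130:210,150:260]=b[130:210,150:260];print("drum brass",blobs(b2,d,.123,4))
b2=b*0;b2[170:250,325:437]=b[170:250,325:437];print("mat brass",blobs(b2,d,.018,4))
n=cv2.inRange(cv2.cvtColor(d["image"],cv2.COLOR_RGB2HSV),(0,0,90),(179,70,255));m=n*0;m[165:235,335:400]=n[165:235,335:400]
m=cv2.morphologyEx(m,cv2.MORPH_OPEN,np.ones((5,5)))
c=max(cv2.findContours(m,0,1)[0],key=cv2.contourArea);print("pan top view",cv2.minEnclosingCircle(ray(d,c[:,0],.045)[:,:2].astype(np.float32)))
df=cv2.absdiff(d["image"],o["image"]).max(2);df=cv2.morphologyEx((df>50).astype(np.uint8)*255,cv2.MORPH_OPEN,np.ones((3,3)))
k,_,st,ce=cv2.connectedComponentsWithStats(df);print([st[i].tolist() for i in range(1,k) if st[i,4]>15])
```

```text
wrist brass [(190, [0.582, -0.18, 0.018]), (1084, [0.569, -0.216, 0.018]), (957, [0.889, -0.387, 0.018])]
handle [(1663, [0.583, -0.306, 0.038])]
drum brass [(18, [0.585, 0.229, 0.123]), (34, [0.557, 0.267, 0.123])]
mat brass [(37, [0.585, -0.173, 0.018]), (98, [0.569, -0.217, 0.018])]
pan top view ((0.5710445642471313, -0.19293059408664703), 0.06328732520341873)
[[323, 105, 232, 315, 24232], [551, 127, 9, 14, 65], [169, 142, 9, 9, 65], [185, 153, 16, 8, 88], [201, 170, 6, 8, 38], [365, 175, 62, 26, 422], [501, 177, 15, 9, 112], [270, 178, 8, 5, 38], [354, 179, 8, 5, 34], [197, 187, 4, 6, 21], [346, 200, 40, 26, 440], [433, 200, 6, 4, 24], [345, 203, 4, 5, 18], [389, 202, 37, 7, 190], [556, 218, 4, 5, 17], [488, 289, 9, 3, 27], [145, 330, 207, 51, 5260], [0, 348, 33, 45, 1061], [421, 367, 69, 33, 1054]]
```

Run:
```python
from h import *
from plant import r
w=load("w8");h=cv2.cvtColor(w["image"],cv2.COLOR_RGB2HSV)
br=cv2.inRange(h,(17,110,60),(32,255,255));br[260:]=0
k,l,st,ce=cv2.connectedComponentsWithStats(br)
for i in range(1,k):
    if st[i,4]>40:
        print(st[i]);x,y,a,b,_=st[i]
        if a<120:
            z=(l[y:y+b:2,x:x+a]==i)
            print("\n".join("".join(".#"[int(v)] for v in row) for row in z))
d=r.snapshot("top");o=load("top0")["image"]
print("at diff",d["image"][177:184:3,268:280:3].tolist(),o[177:184:3,268:280:3].tolist())
```

```text
[276   0  25  18 190]
#########################
.#####################...
....################.....
.....############........
......########...........
......######.............
.......#####.............
........#####............
.........####............
[ 237   27   60   36 1084]
..........................#.................................
.........................###................................
..........................###...............########........
..........................####..........##############......
........................######........###################...
...................############......#####################..
###...........#################.....#######################.
.###.....#######################...############..###########
.################################..##########......#########
..###############################..##########......#########
...###############################.###########....##########
....######################......##.#########################
....#################............##########################.
.....###########........
[... 1222 characters left out ...]
.......##################
.....########...##################
...###############################
.#################################
.################################.
#################################.
################################..
.##############################...
at diff [[[135, 135, 134], [147, 147, 146], [163, 160, 159], [179, 178, 177]], [[165, 164, 163], [200, 196, 196], [201, 200, 199], [202, 201, 199]], [[145, 141, 140], [194, 193, 189], [201, 196, 195], [199, 197, 197]]] [[[133, 131, 131], [131, 132, 131], [137, 137, 135], [145, 144, 143]], [[134, 135, 132], [134, 130, 128], [131, 132, 131], [143, 141, 138]], [[130, 131, 132], [140, 139, 138], [164, 165, 159], [167, 164, 163]]]
```

The large blob is a lying spool next to an upright one, and the third is at the crop's top edge, so all three are in the pan. Handing in.

```bash
python3 -c "
from plant import r
print(r.finish_job())"
```

```text
the job is handed in; nothing more can be done
None
```

The job is done and handed in at about 28 s on the robot's clock, against the 69 s limit. I set the pan under the chute with its handle turned away from the glue bottle. I then turned the crank anticlockwise about 199° and carried the pan with its three bobbins back to the mat.

**Last checks:**
- **Bobbins in the pan:** the first two were counted one by one as they rolled out; the third was seen in the pan at the next stop. After the return, colour blobs in the wrist and top images again show three in the pan.
- **Bobbins in the drum:** two remain, at the angles expected after the turn.
- **Pan position:** it stands at about (0.571, −0.193). By calculation from the measured mat, pan and handle lie wholly on it.
- **Robot:** the gripper is clear of everything. The highest force reading I saw was about 13 N, while turning the crank.

**Not checked as well:** I had used up the picture limit, so I checked the final scene by numbers only. I checked the bystanders only by comparing the top image before and after. One unexplained patch between the dispenser and the mat was shadow. The remaining differences I took to be the arm, its shadow, the crank and bobbins, and the pan's slightly different spot, without checking each one.

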